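# Level the telescoping cradle and lay the lens tube across

### The arm

A 6-joint arm with a two-finger parallel gripper is mounted at the origin on the work surface. World frame = base frame: x ahead of the robot, y to its left, z up, the work surface at z = 0. Lengths are in mm, angles in rad, forces in N, time in s.
With the tool pointing down it reaches from about 350 to 875 mm from the base axis. Payload 4.2 kg.
Tool frame: the origin (TCP) lies at the very end of the fingers, on their centre line; the grasp point (between the pads) lies 19 mm behind it; z points along the fingers, y is the direction in which the jaws open and shut (so a half turn about z gives the same grasp; the last joint's range is limited). The gripper opens to 85 mm and grips with 20 to 120 N. Pads are 22 mm wide; open, the fingers measure 114 mm over their backs; the gripper's body (76 mm by 85 mm) begins 54 mm behind the grasp point. The pads swing forward as they close: fully open they stand 13 mm farther back than shut.
Start: joints at [-1.088, 0.385, 0.008, 0, -1.194, -0.259], TCP at [138.728, -609.388, 231.312] pointing down, gripper open.
Joint ranges: [-3.14, 3.14], [-1.21, 2.06], [-1.07, 1.41], [-3.16, 2.05], [-2.99, -0.16], [-3.1, 3.1]. Speed limits (rad/s): [2.79, 2.79, 3.14, 3.14, 3.14, 3.14].

### API

Orientations are given as a unit quaternion [x, y, z, w].
In Python, from bench import arm gives the robot as it stands.
- The arm moves only by the tool apply_moves, never from a script. Its argument "plan" is one flat list of numbers, 5 for each row, row after row: the gripper's target within -1 to 1 (shut at 1, half-way at 0, fully open at -1), then the shift along the world's x, y, z in m, then the turn about the world's z in degrees. A call has 1 to 8 rows; each row is the pose to reach, as a shift and turn from the pose commanded when the call began; what a row does not reach only later rows make up. A row lasts 1/12 s, in which the tool goes at most 41.7 mm and 7.16 degrees, less where a joint would pass 70% of its speed; a pose out of reach is approached as far as the arm can. A call with a gripper value outside its range is refused whole. The fingers move at their own pace and stop on an object; the grip force is fixed at half the most. Time passes only in rows, so rows that repeat a pose let the fingers close. It gives the time, the measured TCP pose, the force and the opening at its end, in the units of the state.
- arm.read_state(): the state, without advancing time (a new reading comes with each control period).
- arm.get_image(name): name is "scene" or "top" or "wrist"; returns a dict with "color" (400x640x3 uint8, red, green, blue), "range_z" (400x640 float32, mm along the optical axis (not along the pixel's ray), 0 where there is no reading), "camera_matrix" (3x3 intrinsics, pixels), "camera_from_world" (4x4, takes a point from world to camera coordinates); the wrist camera has in their place "mount" (4x4, takes a point from camera to tool coordinates, whose origin is the TCP and whose axes are the flange's). Camera axes: x right, y down, z forward; pixel columns grow to the right and rows downward; lengths in mm; the calibration is good to about 2 mm. A picture is of the moment at which its call begins: read the wrist's pose just before it.
- arm.job_done(): hands the job in, once; it reports no verdict.
The state is a dict: "clock": time; "joints": joint angles; "joint_vel": joint speeds; "joint_efforts": joint torques, N m; "position": TCP position; "ee_rot": TCP orientation; "contact_force": force on the tool from outside, world axes, zero at the start; "wrist_torque": the same for the moment, N m; "gripper_width": finger opening in mm.
Only numpy, scipy, OpenCV 4.12 (cv2) and the standard library are available. Lean on these libraries where they do the work, as an engineer would, in place of code of your own. Each camera call takes 0.05 s, during which the arm holds its last target.

### The job

On the stand, twist the low cradle on the slim rod anticlockwise (seen from above) to unlock it, raise it until it is level with the fixed cradle on the stout column, and twist it fully back so that it is locked and in line again. Then take the lens tube from its tray and lay it gently across the two cradles, centred and level, and let go; leave the mouse, the dish and the slide box where they are.

Things in the scene. Friction and masses are not known exactly. Their poses are not given: they have to be found in the camera images.
- cradle (a point): Bottom of the V, at its mid-length, of the low telescoping cradle: an aluminium V block 60 (x) x 30 (y, along the V) x 55 mm (z up) on a slim steel rod 16 mm thick in a black sleeve 33 mm thick, 120 mm high. This point is 32 mm above the block's underside, 23 mm below its top; V flanks at 45 degrees. Grip the solid part below the V across the two faces 30 mm apart (closing along y).
- twist (a joint): Turn of the telescoping cradle with its rod about the vertical, rad: 0 locked (a stop; the V in line with the fixed one), growing anticlockwise seen from above to a stop at 1.2; free to slide from 0.6 on. Turns with about 0.1 N m, stays where left. A pin inside engages steps 24 mm apart: it turns back only within 7 mm of a step. The fixed cradle is always within 4 mm of a step's height.
- section (a joint): How far the telescoping rod is drawn out, m: 0 fully down, 0.085 fully up (stops); 0 to 0.006 at the start. Unlocked it slides up or down with about 5 to 8 N and stays where it is left; locked, it has only the play of its step (up to 7 mm either way of 0.003, 0.027, 0.051 or 0.075).
- fixed_cradle (a point): Bottom of the V, at its mid-length, of the fixed cradle: the same block, same axes, on a stout column 28 mm thick; it cannot move. It is 140 mm from the telescoping cradle along the stand's y, on either side of it (drawn at random), and higher than it at the start.
- stand_mid (a point): Centre of the stand's base plate, on its upper face, 12 mm above the table; plate 110 (x) x 220 (y) mm, fixed to the table. y runs from one sleeve to the other (sleeves at y = -70 and +70 mm), z up.
- tube_center (a point): Centre of the loose lens tube: a dark steel cylinder 36 mm thick, 200 mm long along its y, with a rubber band around its middle, about 0.3 kg. At the start it lies level in its tray with its centre about 40 mm above the table, free to be gripped from above across its middle. Lying in a cradle its axis is 25.5 mm above the bottom of the V.
- tray: Parking tray of the tube, fixed to the table: a plate 90 (x) x 170 (y) x 6 mm with two black V supports 14 mm thick at y = -65 and +65 mm, 60 mm wide, 35 mm tall; origin under its centre on the table.
- mouse: Loose black computer mouse, about 100 x 62 x 34 mm, beyond the stand and tray; origin at the centre of its underside. Leave alone.
- dish: Loose shallow clear dish, 90 mm across, 16 mm high; origin at the centre of its underside. Leave alone.
- slidebox: Loose flat white box, 85 x 150 x 30 mm; origin at the centre of its underside. Leave alone.
Not all that is in view belongs to the job. There is more than one size of the part that bears tube_center; the job needs the smaller. Of the things shaped like the part that bears stand_mid, the dark steel one is meant.

How it is judged:
By the outcome, as a careful person would: the job done as asked, in the order asked, and still so for the second after the job is handed in, with the robot touching nothing.
It also fails if it takes over 61 s, if anything falls off the work surface, if the arm or the gripper's body presses on something with over 40 N, if the wrist force passes 120 N, or if a joint passes its speed limit or range.

## Working session

There is one attempt and no reset: what is moved stays moved. The work goes in short steps, Python scripts to look and compute and a tool call to move; the robot and the scene stay as the last step left them, time stands still between calls to the robot, and variables do not carry over. Pictures are saved under pics/ and viewed, and the job is handed in when it is done.

Besides the shell and the picture viewer there is one more tool, called after "Request:" by a JSON object that holds its "api" and its "payload". apply_moves: Moves the arm, as the interface text tells. Its arguments: {"type":"object","properties":{"plan":{"type":"array","items":{"type":"number"}}},"required":["plan"]}

```bash
mkdir -p pics; ls
cat > h.py <<'E'
import numpy as np, cv2
from bench import arm
def grab(n,f):
    im=arm.get_image(n); cv2.imwrite(f'pics/{f}.png',im['color'][:,:,::-1])
    np.savez(f'pics/{f}.npz',**{k:np.array(v) for k,v in im.items()}); return im
def world(im,T_wc=None):
    z=im['range_z'];K=im['camera_matrix'];v,u=np.mgrid[:z.shape[0],:z.shape[1]]
    P=np.stack([(u-K[0,2])/K[0,0]*z,(v-K[1,2])/K[1,1]*z,z,np.ones_like(z)],-1)
    T=np.linalg.inv(im['camera_from_world']) if T_wc is None else T_wc
    return (P@T.T)[...,:3]
E
python3 - <<'E'
from h import *
print(arm.read_state())
for n in('scene','top'): im=grab(n,n+'0');print(im['camera_matrix'],im['camera_from_world'])
E
```

```text
pics
{'clock': 0.0, 'joints': array([-1.08837014e+00,  3.85556350e-01,  6.61904786e-03, -5.15828504e-04,
       -1.19401767e+00, -2.58603495e-01]), 'joint_vel': array([-0.001069  , -0.00051801,  0.00105161, -0.00067169,  0.00066756,
        0.00269531]), 'joint_efforts': array([ 5.48974617e-05, -3.92291451e+01,  1.88400739e+01,  4.18587416e+00,
       -4.58436363e-03,  1.03357553e-05]), 'position': array([ 138.61462011, -608.82480878,  230.21657267]), 'ee_rot': array([-1.11583269e-01,  9.93754473e-01,  1.09288207e-03, -1.67364527e-04]), 'contact_force': array([ 0.7514582 , -0.00278179,  0.30006879]), 'wrist_torque': array([-0.02185346, -0.05850816,  0.00289313]), 'gripper_width': 85.42284930280825}
[[433.34706369   0.         322.7229734 ]
 [  0.         433.34706369 193.12909656]
 [  0.           0.           1.        ]] [[-2.27624342e-01  9.73746424e-01 -2.24958060e-03  6.70494051e+01]
 [ 5.67240558e-01  1.30720479e-01 -8.13111497e-01 -1.90410860e+02]
 [-7.91470346e-01 -1.86360023e-01 -5.82103628e-01  1.63841442e+03]
 [ 0.00000000e+00  0.00000000e+00  0.00000000e+00  1.00000000e+00]]
[[492.29971126   0.         323.18677791]
 [  0.         492.29971126 199.04976019]
 [  0.           0.           1.        ]] [[-1.35104498e-02 -9.99700973e-01  2.03821669e-02  4.75940316e+01]
 [-9.98334982e-01  1.23431853e-02 -5.63463309e-02  5.44946353e+02]
 [ 5.60779009e-02 -2.11094945e-02 -9.98203215e-01  1.46335462e+03]
 [ 0.00000000e+00  0.00000000e+00  0.00000000e+00  1.00000000e+00]]
```

View pics/scene0.png

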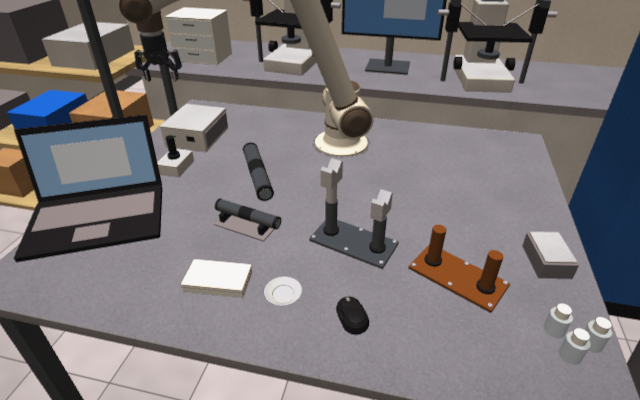

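View pics/top0.png

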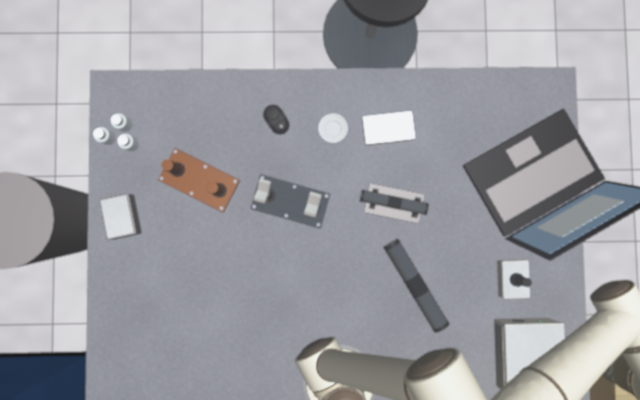

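Candidates. Stand: dark steel plate (top 290,201 / scene 355,240) or orange plate (top 199,180). The dark steel one fits. Tube: in the tray (top 395,202) or the longer loose one (top 416,285). The smaller one in the tray fits. I'll check crops and measure.

Run:
```python
from h import *
def ld(f): return dict(np.load(f'pics/{f}.npz'))
t=ld('top0');s=ld('scene0');Wt=world(t);Ws=world(s)
a=cv2.resize(t['color'][165:235,240:440],None,fx=4,fy=4,interpolation=cv2.INTER_CUBIC)
b=cv2.resize(s['color'][150:270,200:400],None,fx=4,fy=4,interpolation=cv2.INTER_CUBIC)[:, :]
cv2.imwrite('pics/crop0.png',a[:,:,::-1]);cv2.imwrite('pics/crop1.png',b[:,:,::-1])
for uv in[(262,184),(262,190),(313,204),(288,200),(395,203),(416,285),(275,119),(333,128),(388,128),(375,187)]:print('top',uv,Wt[uv[1],uv[0]].round())
for uv in[(332,170),(380,200),(355,240),(248,213)]:print('sc',uv,Ws[uv[1],uv[0]].round())
# plate pixels: region
P=Wt[165:235,240:340].reshape(-1,3);c=t['color'][165:235,240:340].reshape(-1,3)
m=(P[:,2]>7)&(P[:,2]<18);r=cv2.minAreaRect(P[m][:,:2].astype(np.float32));print('plate',m.sum(),r,np.median(P[m][:,2]))
m=P[:,2]>100
k=m.copy()
for sgn in(0,1):
    q=P[m&((P[:,1]>np.median(P[m][:,1])) if sgn else m&(P[:,1]<=np.median(P[m][:,1])))]
    print('cr',len(q),q.mean(0),q[:,2].max(),np.percentile(q[:,2],[5,50,95]),cv2.minAreaRect(q[:,:2].astype(np.float32)))
P=Wt[180:225,355:435].reshape(-1,3);m=(P[:,2]>45);q=P[m];print('tube',len(q),cv2.minAreaRect(q[:,:2].astype(np.float32)),np.percentile(q[:,2],[50,95]))
P=Wt[230:340,375:455].reshape(-1,3);m=(P[:,2]>20);q=P[m];print('big',len(q),cv2.minAreaRect(q[:,:2].astype(np.float32)),np.percentile(q[:,2],[50,95]))
```

```text
top (262, 184) [579. 207. 178.]
top (262, 190) [564. 208. 165.]
top (313, 204) [522.  71. 211.]
top (288, 200) [544. 146.  14.]
top (395, 203) [ 529. -168.   62.]
top (416, 285) [ 290. -225.   52.]
top (275, 119) [787. 182.  27.]
top (333, 128) [763.   7.   5.]
top (388, 128) [ 755. -156.   34.]
top (375, 187) [ 581. -118.    4.]
sc (332, 170) [546.  83. 230.]
sc (380, 200) [554. 206. 165.]
sc (355, 240) [543. 148.  12.]
sc (248, 213) [ 547. -154.   55.]
plate 1976 ((546.2500610351562, 141.96218872070312), (298.53643798828125, 208.2789306640625), 89.20864868164062) 12.345325296720603
cr 306 [513.62185428  72.03437708 367.57977219] 1490.460943291382 [ 211.19624833  225.53740869 1490.46094329] ((507.8719177246094, 75.3162841796875), (30.642333984375, 85.45745086669922), 74.787353515625)
cr 305 [558.18470305 203.12245244 172.23494234] 226.5277523097243 [138.44680901 175.19894511 186.61490247] ((544.0596313476562, 152.64169311523438), (143.17396545410156, 59.751522064208984), 73.5565414428711)
tube 820 ((525.034912109375, -93.92329406738281), (91.25975799560547, 342.1064147949219), 5.707437992095947) [56.49766528 63.72519651]
big 1822 ((351.8233642578125, -155.77264404296875), (487.0790100097656, 137.5252227783203), 48.26784133911133) [48.72276585 56.82084744]
```

```bash
ls pics
```

```text
crop0.png
crop1.png
scene0.npz
scene0.png
top0.npz
top0.png
```

View pics/crop0.png

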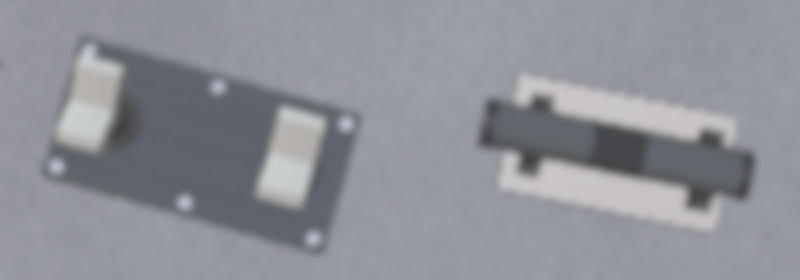

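View pics/crop1.png

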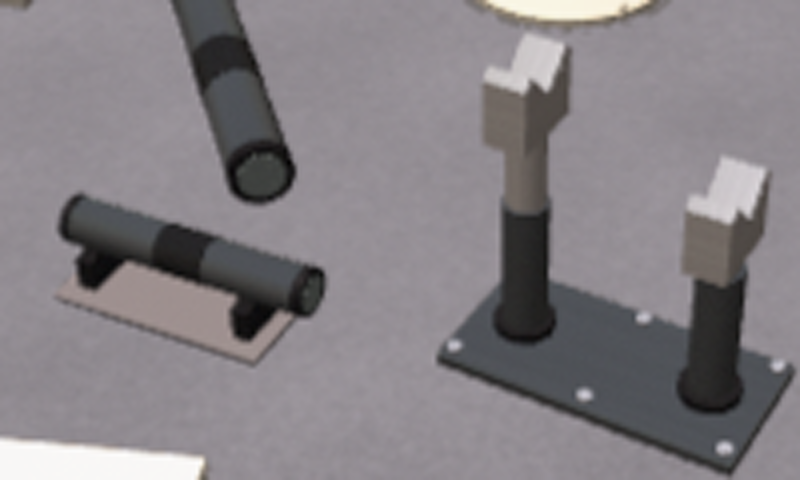

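```bash
cat >> h.py <<'E'
def ld(f): return dict(np.load(f'pics/{f}.npz'))
def ray(im,uv,z,T=None):
    uv=np.atleast_2d(uv).astype(float);K=im['camera_matrix'];T=np.linalg.inv(im['camera_from_world']) if T is None else T
    d=np.c_[(uv[:,0]-K[0,2])/K[0,0],(uv[:,1]-K[1,2])/K[1,1],np.ones(len(uv))]@T[:3,:3].T
    o=T[:3,3];return o+d*((z-o[2])/d[:,2])[:,None]
E
python3 - <<'E'
from h import *
t=ld('top0');s=ld('scene0')
for im,(u0,v0,u1,v1),f in((t,(240,165,340,235),'t'),(s,(300,210,405,270),'s')):
    hsv=cv2.cvtColor(im['color'],cv2.COLOR_RGB2HSV)
    g=im['color'].astype(int)
    # plate: darkish blueish
    sub=g[v0:v1,u0:u1];lum=sub.mean(-1)
    W=world(im)[v0:v1,u0:u1]
    m=((lum<95)&(W[...,2]<30)).astype(np.uint8)
    m=cv2.morphologyEx(m,cv2.MORPH_CLOSE,np.ones((9,9)))
    n,l,st,c=cv2.connectedComponentsWithStats(m);i=1+np.argmax(st[1:,4]);mm=(l==i)
    v,u=np.nonzero(mm);P=ray(im,np.c_[u+u0,v+v0],12.)
    print(f,'plate',len(u),cv2.minAreaRect(P[:,:2].astype(np.float32)),P.mean(0))
    # bolts
    lb=(lum>120)&cv2.erode(cv2.morphologyEx(m,cv2.MORPH_CLOSE,np.ones((9,9))),np.ones((3,3))).astype(bool)
# tube: top
g=t['color'].astype(int);v0,v1,u0,u1=180,225,352,438
W=world(t)[v0:v1,u0:u1]
m=(W[...,2]>25)&(W[...,2]<80)&(g[v0:v1,u0:u1].mean(-1)<110)
v,u=np.nonzero(m)
import sys
P=ray(t,np.c_[u+u0,v+v0],40.);print('tube ray',cv2.minAreaRect(P[:,:2].astype(np.float32)),P.mean(0))
g=s['color'].astype(int);v0,v1,u0,u1=190,240,205,290
W=world(s)[v0:v1,u0:u1];m=(W[...,2]>38)&(W[...,2]<80);Q=W[m];print('tube scene depth',Q.mean(0),np.percentile(Q[:,2],[50,95,99]),cv2.minAreaRect(Q[:,:2].astype(np.float32)))
# cradle tops
Ws=world(s)
for f,(u0,v0,u1,v1) in(('low',(368,188,394,224)),('fix',(318,156,346,192))):
    Q=Ws[v0:v1,u0:u1].reshape(-1,3);Q=Q[(Q[:,2]>(135 if f=='low' else 175))&(Q[:,2]<260)]
    print(f,len(Q),np.percentile(Q,[1,50,99],axis=0).round(1))
    # points
Wt=world(t)
for v in range(180,208,2):print(v,[(Wt[v,u].round().astype(int).tolist()) for u in(258,262,266,308,313,318)])
E
```

```text
t plate 64 ((557.1051635742188, 194.2216796875), (19.424489974975586, 43.73944854736328), 72.52088928222656) [557.55607741 194.00001489  12.        ]
s plate 2095 ((538.0914916992188, 150.64501953125), (226.25323486328125, 151.94891357421875), 70.54669952392578) [556.46498474 149.02530338  12.        ]
tube ray ((531.4656982421875, -167.59060668945312), (202.17056274414062, 54.75319290161133), 77.21532440185547) [ 532.2090635  -168.47396462   40.        ]
tube scene depth [ 539.47906066 -159.70919165   51.17353768] [52.91162116 58.58445417 59.7283279 ] ((479.255615234375, -153.31405639648438), (204.98687744140625, 150.0234832763672), 77.85453796386719)
low 455 [[537.1 187.5 135.5]
 [582.7 210.3 167. ]
 [595.  231.2 184. ]]
fix 489 [[496.5  54.6 177.4]
 [540.5  78.9 211.7]
 [555.2  97.5 231.1]]
180 [[606, 237, 2], [590, 207, 176], [605, 212, 13], [605, 86, 3], [606, 70, -9], [605, 55, -1]]
182 [[600, 236, 6], [583, 206, 184], [583, 196, 183], [599, 86, 3], [599, 70, -2], [598, 55, 4]]
184 [[593, 236, 13], [579, 207, 178], [578, 196, 180], [592, 86, 6], [592, 71, 4], [592, 55, 7]]
186 
[... 417 characters left out ...]
], [552, 207, 174], [552, 197, 169], [561, 86, 13], [547, 71, 232], [547, 58, 225]]
196 [[547, 218, 178], [546, 207, 180], [547, 197, 175], [555, 86, 12], [541, 71, 236], [542, 58, 228]]
198 [[541, 217, 185], [541, 207, 182], [541, 197, 176], [549, 86, 15], [537, 71, 224], [536, 58, 234]]
200 [[536, 218, 179], [535, 206, 188], [537, 198, 163], [532, 84, 217], [532, 71, 221], [463, 72, 1490]]
202 [[539, 236, 10], [530, 207, 181], [532, 199, 153], [527, 84, 214], [527, 71, 217], [527, 58, 217]]
204 [[533, 236, 18], [533, 224, 15], [527, 201, 134], [522, 84, 211], [522, 71, 211], [521, 58, 219]]
206 [[527, 236, 11], [527, 224, 18], [527, 212, 16], [517, 84, 217], [516, 71, 217], [517, 58, 212]]
```

Run:
```python
from h import *
def bolts(im,pts):
    g=im['color'].astype(float).mean(-1);o=[]
    for u,v in pts:
        ui,vi=int(round(u)),int(round(v));w=g[vi-3:vi+4,ui-3:ui+4];w=np.clip(w-np.median(w)-15,0,None)
        V,U=np.mgrid[vi-3:vi+4,ui-3:ui+4];o.append(((w*U).sum()/w.sum(),(w*V).sum()/w.sum()))
    return np.array(o)
c0=lambda l,u0,v0:[(a/4+u0-.4,b/4+v0-.4) for a,b in l]
t=ld('top0');s=ld('scene0')
bt=bolts(t,c0([(89,50),(219,87),(346,124),(56,165),(184,202),(313,237)],240,165))
bs=bolts(s,c0([(454,345),(584,395),(725,447),(644,318),(778,366)],200,150))
A=ray(t,bt,13);B=ray(s,bs,13);print(A.round(1));print(B.round(1))
print('mid',A.mean(0),(A[1]+A[4])/2); d=A[0]-A[2]+A[3]-A[5];print(np.degrees(np.arctan2(-d[0],d[1])))
d=B[2]-B[0];print(np.degrees(np.arctan2(-d[0],d[1])));print((B[1]+[0,0,0]),(B[0]+B[4])/2 if 0 else '')
```

```text
[[608.4 224.6  13. ]
 [585.7 127.4  13. ]
 [556.3  31.6  13. ]
 [527.  249.1  13. ]
 [498.5 153.4  13. ]
 [470.4  57.4  13. ]]
[[550.5  30.4  13. ]
 [581.3 129.3  13. ]
 [610.  225.7  13. ]
 [491.6 155.7  13. ]
 [520.4 251.9  13. ]]
mid [541.05169858 140.57373098  13.        ] [542.07131284 140.38795071  13.        ]
-15.772337009343563
-16.936878822826944
[581.30098609 129.32712965  13.        ]
```

Crop check: crop0 and crop1 show the dark-steel stand with the low cradle at its +y end (crop0 95,105), the fixed one at its -y end (crop0 290,155), and the short tube with its band in the tray (crop0 620,148). These match the description. The stand's centre is about (539,141) with yaw about -16°, which puts the low cradle near (558,209). I'll approach for a close wrist view.

Request:
{"api": "apply_moves", "payload": {"plan": [-1,0.0,0.03,0.04,0,-1,0.02,0.06,0.08,-7,-1,0.04,0.1,0.09,-14,-1,0.06,0.14,0.1,-20,-1,0.08,0.18,0.1,-26,-1,0.1,0.21,0.1,-29,-1,0.12,0.25,0.1,-29,-1,0.14,0.28,0.1,-29]}}

```text
clock: 0.77
position: [268.7, -343.8, 331.2]
ee_rot: [0.141, 0.99, 0.0, 0.0]
contact_force: [1.3, -0.1, -0.3]
gripper_width: 85.2
```

Request:
{"api": "apply_moves", "payload": {"plan": [-1,0.02,0.036,0,0,-1,0.04,0.07,0,0,-1,0.06,0.11,0,0,-1,0.08,0.14,0,0,-1,0.1,0.18,0,0,-1,0.12,0.21,0,0,-1,0.14,0.24,0,0,-1,0.16,0.27,0,0]}}

```text
clock: 1.43
position: [429.0, -73.8, 331.2]
ee_rot: [0.14, 0.99, 0.0, 0.0]
contact_force: [-0.6, -1.5, -0.4]
gripper_width: 85.5
```

Request:
{"api": "apply_moves", "payload": {"plan": [-1,0.02,0.036,0,0,-1,0.04,0.07,0,0,-1,0.06,0.11,0,0,-1,0.08,0.14,0,0,-1,0.1,0.18,0,0,-1,0.12,0.21,0,0,-1,0.12,0.24,0,0,-1,0.12,0.26,0,0]}}

```text
clock: 2.1
position: [549.1, 186.9, 329.3]
ee_rot: [0.14, 0.99, -0.001, -0.001]
contact_force: [0.9, -1.1, -0.4]
gripper_width: 85.4
```

Request:
{"api": "apply_moves", "payload": {"plan": [-1,0.0,0.0,0,0,-1,0,0,0,0,-1,0,0,0,0]}}

```text
clock: 2.35
position: [548.5, 183.7, 330.9]
ee_rot: [0.141, 0.99, -0.0, -0.0]
contact_force: [-0.2, 0.7, 0.8]
gripper_width: 85.4
```

```bash
cat >> h.py <<'E'
from scipy.spatial.transform import Rotation as Rr
def wrist(f):
    st=arm.read_state();im=grab('wrist',f)
    T=np.eye(4);T[:3,:3]=Rr.from_quat(st['ee_rot']).as_matrix();T[:3,3]=st['position']
    T=T@im['mount'];np.save(f'pics/{f}_T.npy',T);return im,T,st
E
python3 - <<'E'
from h import *
im,T,st=wrist('w1');print(st['position'],st['ee_rot'],im['mount'].round(3));grab('top','top1');grab('scene','scene1')
E
```

```text
[548.45145286 183.71692763 330.91847568] [ 1.40721455e-01  9.90049110e-01 -3.44587026e-04 -3.36088748e-04] [[-1.00000e-03 -9.47000e-01 -3.23000e-01  8.21290e+01]
 [ 1.00000e+00 -1.00000e-03  0.00000e+00  6.40000e-01]
 [-0.00000e+00 -3.23000e-01  9.47000e-01 -1.43598e+02]
 [ 0.00000e+00  0.00000e+00  0.00000e+00  1.00000e+00]]
```

View pics/w1.png

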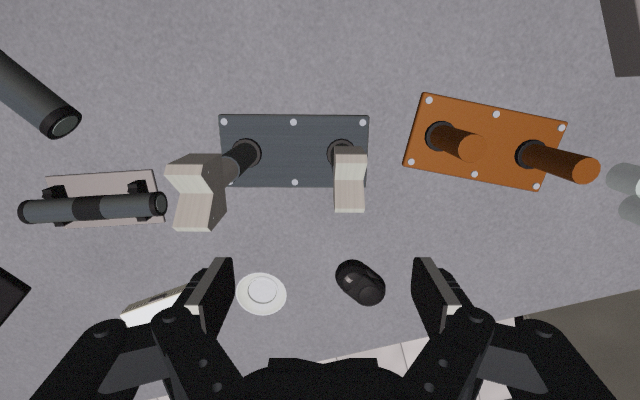

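Run:
```python
from h import *
w=ld('w1');T=np.load('pics/w1_T.npy')
g=w['color'].astype(float).mean(-1)
o=[]
for u,v in[(224,122),(293,122),(363,122),(228,182),(294,182)]:
    a=g[v-4:v+5,u-4:u+5];a=np.clip(a-np.median(a)-20,0,None);V,U=np.mgrid[v-4:v+5,u-4:u+5];o.append(((a*U).sum()/a.sum(),(a*V).sum()/a.sum()))
A=ray(w,o,13,T);print(np.round(o,1),A.round(1))
d=A[2]-A[0];print(np.degrees(np.arctan2(-d[0],d[1])),(A[1]+A[4])/2)
W=world(w,T)
m=(g>125)
P=W[140:216,325:372];mm=m[140:216,325:372]&(P[...,2]>120)&(P[...,2]<210)
v,u=np.nonzero(mm);print(len(u),cv2.minAreaRect(np.c_[u+325,v+140].astype(np.float32)))
z=P[mm];print(np.percentile(z,[2,50,98],axis=0).round(1))
for v in range(144,216,4):
    r=W[v,336:364];print(v,np.median(r,axis=0).round(1),end=';')
print()
for v in range(150,236,5):
    r=W[v,180:206];print(v,np.median(r,axis=0).round(1),end=';')
c=cv2.resize(w['color'][130:240,155:385],None,fx=3.4,fy=3.4,interpolation=cv2.INTER_CUBIC);cv2.imwrite('pics/cw1.png',c[:,:,::-1])
```

```text
[[223.5 121.2]
 [292.9 121.6]
 [362.4 122.2]
 [230.4 183.2]
 [294.5 181.8]] [[470.   57.7  13. ]
 [498.6 154.1  13. ]
 [527.5 250.7  13. ]
 [560.1  32.6  13. ]
 [585.6 128.4  13. ]]
-16.583374975255214 [542.0984144  141.25474855  13.        ]
1771 ((349.6776428222656, 182.88368225097656), (32.04117965698242, 59.729515075683594), 3.6522226333618164)
[[532.  190.7 163.4]
 [563.6 208.8 178.1]
 [589.1 227.7 185.8]]
144 [551.  224.3  22.9];148 [533.2 218.7 145.5];152 [532.5 216.8 168.8];156 [533.8 215.5 180.4];160 [536.7 214.4 183.6];164 [540.5 213.5 184. ];168 [545.5 212.6 179.2];172 [551.  211.6 173.4];176 [556.6 210.7 167.8];180 [562.  209.6 163.2];184 [565.2 208.5 166.7];188 [568.2 207.4 170. ];192 [571.5 206.3 173. ];196 [574.2 205.3 176.4];200 [577.5 204.2 179.8];204 [580.4 203.2 182.8];208 [583.6 202.1 185.8];212 [590.8 201.9 178.8];
150 [496.8  -8.2   1.2];155 [491.7  75.1 188.5];160 [492.9  83.3 210.2];165 [495.3  89.4 226.5];170 [498.8  89.2 229.8];175 [502.3  90.  232.5];180 [507.   84.2 226.9];185 [511.9  79.9 220.9];190 [517.3  74.4 214. ];195 [522.1  72.3 211.6];200 [525.8  70.8 214.8];205 [529.2  70.9 218.6];210 [532.8  71.8 222.2];215 [536.2  70.5 225.3];220 [539.5  71.1 228.6];225 [542.9  70.7 232. ];230 [548.4  66.7 227.7];235 [629.4 -65.5   1.4];
```

View pics/cw1.png

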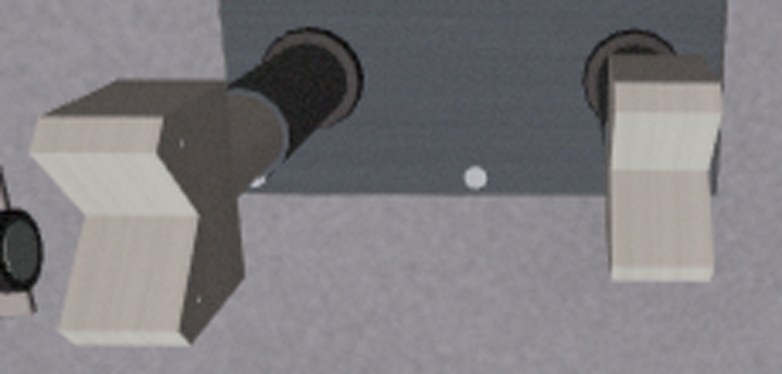

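The wrist crop shows the low cradle's V at crop (665,170) and the fixed one's at (140,215). Depth gives the low V bottom at (562,208,163) and the fixed one at about z = 210, so the lift is about 47 mm. The tool's y is already in line with the stand, so I'll descend.

Request:
{"api": "apply_moves", "payload": {"plan": [-1,0.006,0.012,-0.03,0,-1,0.0135,0.0246,-0.06,0,-1,0.0135,0.0246,-0.09,0,-1,0.0135,0.0246,-0.12,0,-1,0.0135,0.0246,-0.14,0,-1,0.0135,0.0246,-0.15,0,-1,0.0135,0.0246,-0.15,0]}}

```text
clock: 3.08
position: [561.2, 207.4, 179.0]
ee_rot: [0.141, 0.99, -0.001, -0.002]
contact_force: [-0.3, -0.2, 0.4]
gripper_width: 85.5
```

Request:
{"api": "apply_moves", "payload": {"plan": [-1,0.0,0.0,-0.015,0,-1,0,0,-0.03,0,-1,0.0,0.0,-0.041,0,-1,0,0,-0.041,0,-1,0,0,-0.041,0]}}

```text
clock: 3.5
position: [562.8, 208.7, 141.1]
ee_rot: [0.141, 0.99, 0.0, 0.001]
contact_force: [0.1, 0.1, 0.2]
gripper_width: 85.4
```

Run:
```python
from h import *
im,T,st=wrist('w2');print(st['position'],Rr.from_quat(st['ee_rot']).as_matrix()[:2,1])
```

```text
[562.78057458 208.7324241  141.06235875] [0.27856129 0.96041837]
```

View pics/w2.png

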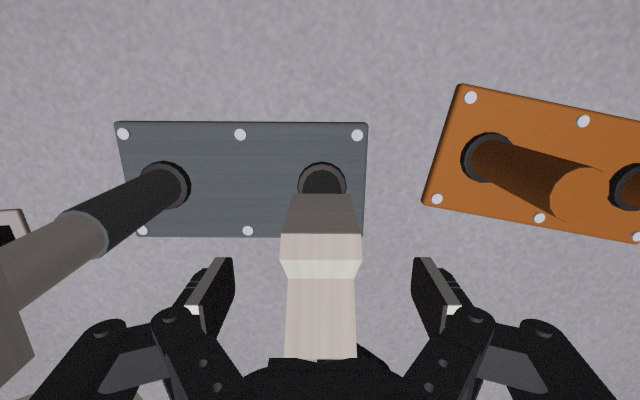

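The block sits centred between the pads (about column 320). Closing.

Request:
{"api": "apply_moves", "payload": {"plan": [-1,0.0,0.0,-0.002,0,1,0,0,-0.002,0,1,0,0,-0.002,0,1,0,0,-0.002,0,1,0,0,-0.002,0,1,0,0,-0.002,0,1,0,0,-0.002,0,1,0,0,-0.002,0]}}

```text
clock: 4.22
position: [562.1, 208.0, 138.4]
ee_rot: [0.141, 0.99, -0.001, -0.0]
contact_force: [-1.8, -3.3, 1.5]
gripper_width: 29.2
```

Request:
{"api": "apply_moves", "payload": {"plan": [1,0,0,0,5,1,0,0,0,11,1,0,0,0,17,1,0,0,0,23,1,0,0,0,29,1,0,0,0,35,1,0,0,0,41,1,0,0,0,47]}}

```text
clock: 4.88
position: [561.9, 209.4, 138.4]
ee_rot: [-0.268, 0.963, 0.001, -0.0]
contact_force: [-1.9, 1.0, 3.0]
gripper_width: 29.0
```

Request:
{"api": "apply_moves", "payload": {"plan": [1,0,0,0,3,1,0,0,0,3,1,0,0,0,3]}}

```text
clock: 5.13
position: [561.9, 209.5, 138.4]
ee_rot: [-0.29, 0.957, 0.0, -0.0]
contact_force: [-3.9, 2.2, 3.3]
gripper_width: 29.1
```

Run:
```python
from h import *
im,T,st=wrist('w3');print(st['position'],Rr.from_quat(st['ee_rot']).as_matrix()[:2,1],st['contact_force'],st['wrist_torque'],st['gripper_width'])
grab('scene','s3')
```

```text
[561.86156752 209.4507414  138.3909833 ] [-0.55588824  0.83125662] [-3.91496763  2.17304052  3.26168809] [0.54871191 1.03157874 0.0340273 ] 29.088826276077945
```

View pics/w3.png

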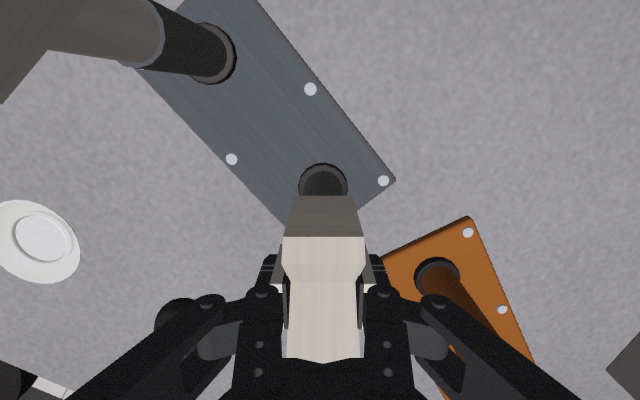

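The block turned with the gripper by 50°, past the 34° unlock angle. Now raise it.

Request:
{"api": "apply_moves", "payload": {"plan": [1,0,0,0.006,0,1,0,0,0.013,0,1,0,0,0.02,0,1,0,0,0.027,0,1,0,0,0.034,0,1,0,0,0.04,0,1,0,0,0.046,0,1,0,0,0.046,0]}}

```text
clock: 5.9
position: [561.8, 209.4, 185.1]
ee_rot: [-0.291, 0.957, 0.001, -0.0]
contact_force: [-3.6, 5.5, -1.9]
gripper_width: 28.8
```

Request:
{"api": "apply_moves", "payload": {"plan": [1,0,0,0,0,1,0,0,0,0,1,0,0,0,0]}}

```text
clock: 6.15
position: [561.8, 209.4, 185.1]
ee_rot: [-0.291, 0.957, 0.001, 0.0]
contact_force: [-2.6, 5.5, -2.5]
gripper_width: 29.3
```

Run:
```python
from h import *
im,T,st=wrist('w4');print(st['position'],st['contact_force'],st['wrist_torque'],st['gripper_width'])
grab('scene','s4')
W=world(im,T)
for v in range(190,360,8): print(v,W[v,320].round(1),end=';')
s=cv2.imread('pics/s4.png')[140:280,280:420];cv2.imwrite('pics/cs4.png',cv2.resize(s,None,fx=4,fy=4,interpolation=cv2.INTER_CUBIC))
```

```text
[561.83361125 209.38045471 185.11986474] [-2.64235369  5.54714351 -2.52151435] [1.46361314 0.84538167 0.05656656] 29.33542552520778
190 [550.  199.1 119.9];198 [537.2 191.1 180.9];206 [537.2 191.2 192.1];214 [536.5 190.8 204. ];222 [537.2 191.3 210.7];230 [536.9 191.3 219. ];238 [537.1 191.4 225.3];246 [538.8 192.6 227.7];254 [540.4 193.7 230. ];262 [541.9 194.7 232.5];270 [548.6 199.1 224.9];278 [557.1 204.6 215. ];286 [563.  208.5 210.6];294 [565.  209.8 213.1];302 [567.  211.2 215.5];310 [568.7 212.3 218.1];318 [571.2 214.  219.5];326 [573.  215.2 221.8];334 [574.3 216.2 224.6];342 [576.5 217.6 226.3];350 [577.2 218.1 229.6];358 [579.9 219.9 230.5];
```

View pics/cs4.png

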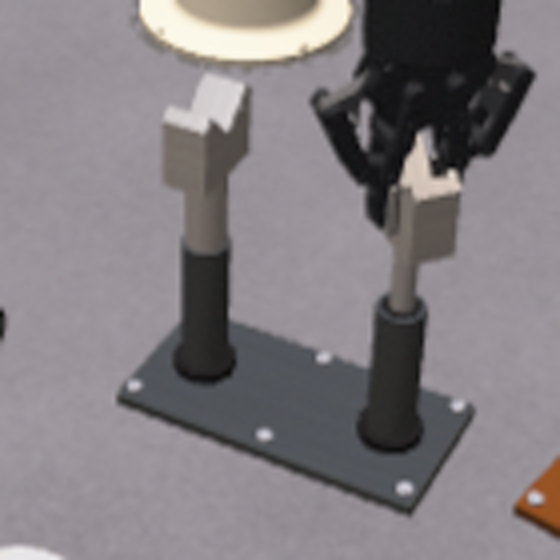

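Depth along the raised block gives its V bottom at about 210 and its top at about 232.5, the same as the fixed one. Twisting back.

Request:
{"api": "apply_moves", "payload": {"plan": [1,0,0,0,-6,1,0,0,0,-12,1,0,0,0,-18,1,0,0,0,-24,1,0,0,0,-30,1,0,0,0,-36,1,0,0,0,-42,1,0,0,0,-47]}}

```text
clock: 6.92
position: [562.1, 208.0, 185.1]
ee_rot: [0.117, 0.993, -0.001, -0.0]
contact_force: [-1.5, -0.5, -2.9]
gripper_width: 29.6
```

Request:
{"api": "apply_moves", "payload": {"plan": [1,0,0,0,-2,1,0,0,0,-4,1,0,0,0,-4,1,0,0,0,-4]}}

```text
clock: 7.25
position: [562.1, 207.9, 185.1]
ee_rot: [0.148, 0.989, -0.001, 0.0]
contact_force: [-1.7, -2.2, -0.6]
gripper_width: 28.9
```

Run:
```python
from h import *
im,T,st=wrist('w5');print(st['position'],st['contact_force'],st['wrist_torque'],st['gripper_width'],np.degrees(np.arctan2(*Rr.from_quat(st['ee_rot']).as_matrix()[:2,1])))
```

```text
[562.07453926 207.89777367 185.10927578] [-1.73253767 -2.20917399 -0.58962112] [-0.19611415  0.60664672  1.21634013] 28.90092719530891 16.995200636052477
```

View pics/w5.png

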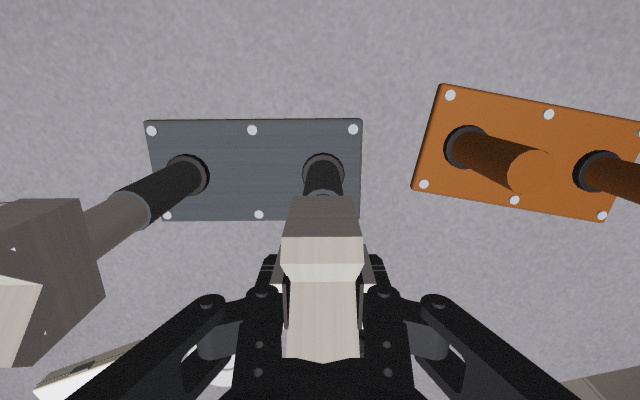

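The wrist torque rose to 1.2 N·m, against about 0.1 for free turning, so it is on the lock stop. Release, lift and compare.

Request:
{"api": "apply_moves", "payload": {"plan": [-1,0,0,0,0.5,-1,0,0,0,0.5,-1,0,0,0,0.5,-1,0,0,0,0.5,-1,0,0,0,0.5,-1,0,0,0,0.5]}}

```text
clock: 7.8
position: [562.4, 208.8, 184.4]
ee_rot: [0.145, 0.989, 0.0, 0.0]
contact_force: [0.3, -0.5, 1.2]
gripper_width: 85.3
```

Request:
{"api": "apply_moves", "payload": {"plan": [-1,0,0,0.02,0,-1,0,0,0.05,0,-1,0,0,0.08,0,-1,-0.01,-0.03,0.11,0,-1,-0.02,-0.06,0.14,0,-1,-0.02,-0.06,0.15,0,-1,-0.02,-0.06,0.15,0,-1,-0.02,-0.06,0.15,0]}}

```text
clock: 8.47
position: [542.3, 148.7, 335.0]
ee_rot: [0.145, 0.989, 0.001, 0.001]
contact_force: [0.4, -0.1, -0.3]
gripper_width: 85.6
```

Run:
```python
from h import *
im,T,st=wrist('w6');print(st['position'],st['contact_force'],st['gripper_width'])
grab('scene','s6');grab('top','t6')
s=cv2.imread('pics/s6.png')[140:280,280:420];cv2.imwrite('pics/cs6.png',cv2.resize(s,None,fx=4,fy=4,interpolation=cv2.INTER_CUBIC))
```

```text
[542.27511073 148.72996436 334.98195264] [ 0.35513913 -0.1314563  -0.27204645] 85.58990300466736
```

View pics/w6.png

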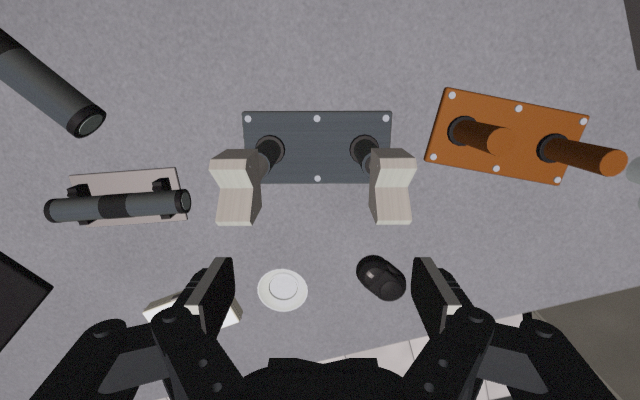

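View pics/cs6.png

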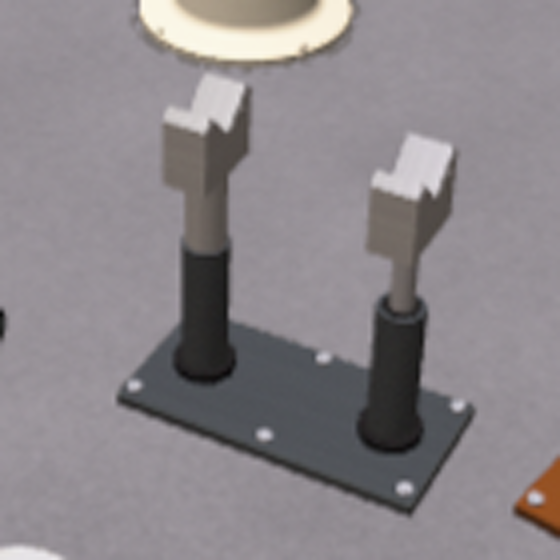

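Both blocks now face the same way, at similar rows in the wrist view (V lines near row 186). I'll measure the height difference.

Run:
```python
from h import *
w=ld('w6');T=np.load('pics/w6_T.npy');W=world(w,T)
y=np.array([np.sin(np.radians(16.5)),np.cos(np.radians(16.5))]);x=np.array([y[1],-y[0]]);m0=np.array([542.1,141.3])
a=(W[...,:2]-m0)@x;b=(W[...,:2]-m0)@y;z=W[...,2]
for n,c in(('fix',-70),('tel',70)):
    k=(abs(b-c)<9)&(z>195)&(z<250)
    L=k&(a<-5)&(a>-19);R=k&(a>5)&(a<19);
    pl=np.polyfit(a[L],z[L],1);pr=np.polyfit(a[R],z[R],1);xi=(pr[1]-pl[1])/(pl[0]-pr[0])
    mm=(z>195)&(z<250)&(abs(b-c)<30)
    print(n,L.sum(),R.sum(),pl,pr,'bottom a',xi,'z',np.polyval(pl,xi),'bmid',np.percentile(b[mm],[1,99]),'top',np.percentile(z[k],99),'medV',np.median(z[k&(abs(a)<14)]))
    for lo in range(-28,28,8):
        q=k&(a>=lo)&(a<lo+8);print(lo,q.sum(),np.mean(z[q]).round(1),end='; ')
    # twist: V line per y
    print()
# tube
mm=(z>44)&(z<75)&(abs(W[...,0]-530)<60)&(abs(W[...,1]+165)<130)
q=W[mm];print('tube',len(q),q.mean(0),np.percentile(q[:,2],[50,95]))
r=cv2.minAreaRect(q[:,:2].astype(np.float32));print(r)
```

```text
fix 241 424 [ -0.99315216 209.46542206] [  0.99974243 210.9444113 ] bottom a -0.7421311924908259 z 210.2024712526206 bmid [-84.37576298 -54.51918052] top 233.15602170173673 medV 217.54578329158923
-28 204 231.1; -20 150 225.6; -12 124 217.6; -4 180 212.3; 4 242 218.9; 12 243 227.0; 20 145 231.1; 
tel 234 422 [ -0.99762838 208.56259398] [  1.01986753 209.64291896] bottom a -0.53547815362469 z 209.09680217795753 bmid [55.06485881 84.87210137] top 232.32126819212073 medV 216.54749311594338
-28 212 230.1; -20 148 224.7; -12 123 216.7; -4 181 211.3; 4 234 217.9; 12 247 226.0; 20 142 230.2; 
tube 3203 [ 530.41326412 -160.88318738   55.59662867] [57.00451619 60.00303374]
((532.4268798828125, -164.44723510742188), (202.43045043945312, 35.74029541015625), 77.484375)
```

The raised cradle is about 1.0 mm low (209.1 against 210.2). There is time and step play for a small correction, so I'll re-grip, raise it 1 mm and look again.

Request:
{"api": "apply_moves", "payload": {"plan": [-1,0.01,0.03,0,0,-1,0.02,0.06,-0.02,0,-1,0.02,0.06,-0.05,0,-1,0.02,0.06,-0.08,0,-1,0.02,0.06,-0.11,0,-1,0.02,0.06,-0.135,0,-1,0.02,0.06,-0.15,0,-1,0.02,0.06,-0.15,0]}}

```text
clock: 9.28
position: [559.4, 207.9, 178.1]
ee_rot: [0.145, 0.989, -0.004, -0.005]
contact_force: [-0.4, -0.1, 0.2]
gripper_width: 85.3
```

Request:
{"api": "apply_moves", "payload": {"plan": [1,0,0,0,0,1,0,0,0,0,1,0,0,0,0,1,0,0,0,0,1,0,0,0,0,1,0,0,0,0,1,0,0,0.001,0,1,0,0,0.001,0]}}

```text
clock: 9.95
position: [562.3, 208.0, 185.4]
ee_rot: [0.145, 0.989, -0.0, 0.0]
contact_force: [0.4, -4.0, 1.1]
gripper_width: 29.4
```

Request:
{"api": "apply_moves", "payload": {"plan": [1,0,0,0,-0.5,1,0,0,0,-1,1,0,0,0,-1]}}

```text
clock: 10.2
position: [562.3, 208.0, 185.4]
ee_rot: [0.151, 0.988, -0.001, 0.0]
contact_force: [0.9, -5.1, -0.2]
gripper_width: 29.0
```

Run:
```python
from h import *
st=arm.read_state();print(st['position'],st['contact_force'],st['wrist_torque'],st['gripper_width'])
```

```text
[562.31343796 207.95218136 185.38575675] [ 0.90747509 -5.05345582 -0.16120643] [-1.29648673 -0.30755533  1.36276514] 28.98274351184579
```

Request:
{"api": "apply_moves", "payload": {"plan": [-1,0,0,0,0.5,-1,0,0,0,0.5,-1,0,0,0,0.5,-1,0,0,0,0.5,-1,0,0,0,0.5,-1,0,0,0,0.5]}}

```text
clock: 10.7
position: [562.3, 209.1, 185.3]
ee_rot: [0.149, 0.989, 0.0, 0.0]
contact_force: [-0.3, 1.1, 0.4]
gripper_width: 85.4
```

Request:
{"api": "apply_moves", "payload": {"plan": [-1,0,0,0.02,0,-1,0,0,0.05,0,-1,0,0,0.08,0,-1,-0.01,-0.03,0.11,0,-1,-0.02,-0.06,0.14,0,-1,-0.02,-0.06,0.15,0,-1,-0.02,-0.06,0.15,0,-1,-0.02,-0.06,0.15,0]}}

```text
clock: 11.37
position: [542.2, 148.8, 336.0]
ee_rot: [0.15, 0.989, 0.001, 0.001]
contact_force: [0.3, -0.2, -0.5]
gripper_width: 85.5
```

```bash
cat > lev.py <<'E'
from h import *
import sys
f=sys.argv[1]
w,T,st=wrist(f);W=world(w,T)
y=np.array([np.sin(np.radians(16.5)),np.cos(np.radians(16.5))]);x=np.array([y[1],-y[0]]);m0=np.array([542.1,141.3])
a=(W[...,:2]-m0)@x;b=(W[...,:2]-m0)@y;z=W[...,2]
for n,c in(('fix',-70),('tel',70)):
    k=(abs(b-c)<9)&(z>195)&(z<250)
    L=k&(a<-5)&(a>-19);R=k&(a>5)&(a<19)
    pl=np.polyfit(a[L],z[L],1);pr=np.polyfit(a[R],z[R],1);xi=(pr[1]-pl[1])/(pl[0]-pr[0])
    # yaw from right flank plane fit
    q=np.c_[a[R],b[R]-c,np.ones(R.sum())];co=np.linalg.lstsq(q,z[R],rcond=None)[0]
    print(n,'a',round(xi,2),'z',round(np.polyval(pl,xi),2),'skew deg',np.degrees(np.arctan2(co[1],co[0])))
E
python3 lev.py w7
python3 - <<'E'
from h import *
w=ld('w7');T=np.load('pics/w7_T.npy');W=world(w,T);z=W[...,2]
mm=(z>44)&(z<75)&(abs(W[...,0]-530)<60)&(abs(W[...,1]+165)<130)
q=W[mm];print('tube',len(q),np.percentile(q[:,2],[50,95]),cv2.minAreaRect(q[:,:2].astype(np.float32)))
E
```

```text
fix a -0.85 z 210.09 skew deg 0.2215607539494381
tel a -0.52 z 208.58 skew deg 0.2256393608536596
tube 3181 [56.97642711 60.02773152] ((532.6097412109375, -164.48507690429688), (201.54037475585938, 35.9014778137207), 77.74476623535156)
```

```bash
for i in 1 2 3 4; do python3 lev.py w7_$i; done
```

```text
fix a -0.67 z 210.06 skew deg 0.05671982905848205
tel a -0.7 z 208.61 skew deg -0.5937305291496828
fix a -0.78 z 210.27 skew deg 0.24503360724110676
tel a -0.71 z 208.63 skew deg 0.008375105292620158
fix a -0.72 z 210.12 skew deg 0.2713302131440052
tel a -0.65 z 208.73 skew deg 0.3236931539149499
fix a -0.66 z 210.01 skew deg -0.15941050629316236
tel a -0.62 z 208.75 skew deg -0.38200876268708556
```

Run:
```python
from h import *
y=np.array([np.sin(np.radians(16.5)),np.cos(np.radians(16.5))]);x=np.array([y[1],-y[0]]);m0=np.array([542.1,141.3])
for f in('w1','w6','w7','w7_2','w7_4'):
    w=ld(f);T=np.load(f'pics/{f}_T.npy');W=world(w,T);a=(W[...,:2]-m0)@x;b=(W[...,:2]-m0)@y;z=W[...,2]
    k=(abs(z)<8)&(a>-250)&(a<60)&(abs(b)<350)&(w['range_z']>0)
    A=np.c_[a[k],b[k],np.ones(k.sum())];
    c=np.linalg.lstsq(A,z[k],rcond=None)[0];r=z[k]-A@c;kk=abs(r)<3;c=np.linalg.lstsq(A[kk],z[k][kk],rcond=None)[0]
    p=(abs(z-12)<5)&(abs(a)<52)&(abs(b)<100);cp=np.linalg.lstsq(np.c_[a[p],b[p],np.ones(p.sum())],z[p],rcond=None)[0]
    print(f,k.sum(),'per140',(c[:2]*140).round(2),'z0',c[2].round(2),'plate',(cp[:2]*140).round(2),cp[2].round(2))
```

```text
w1 69083 per140 [0.17 0.04] z0 1.14 plate [0.02 0.04] 13.14
w6 66819 per140 [0.18 0.05] z0 1.16 plate [0.06 0.02] 13.17
w7 66654 per140 [0.17 0.05] z0 1.16 plate [0.08 0.04] 13.19
w7_2 67499 per140 [0.17 0.05] z0 1.16 plate [0.06 0.04] 13.16
w7_4 67476 per140 [0.16 0.05] z0 1.14 plate [0.02 0.04] 13.15
```

The table and plate planes show no camera tilt, so the 1.45 mm gap is real. Closing the fingers had pushed the block down. I'll re-grip, measure while gripped, and raise by that measurement.

Request:
{"api": "apply_moves", "payload": {"plan": [-1,0.01,0.03,0,0,-1,0.02,0.06,-0.02,0,-1,0.02,0.06,-0.05,0,-1,0.02,0.06,-0.08,0,-1,0.02,0.06,-0.11,0,-1,0.02,0.06,-0.135,0,-1,0.02,0.06,-0.15,0,-1,0.02,0.06,-0.15,0]}}

```text
clock: 12.28
position: [559.7, 207.9, 179.7]
ee_rot: [0.149, 0.989, -0.003, -0.004]
contact_force: [-0.1, -0.0, 0.4]
gripper_width: 85.4
```

Request:
{"api": "apply_moves", "payload": {"plan": [-1,0,0,0,0,-1,0,0,0,0,1,0,0,0,0,1,0,0,0,0,1,0,0,0,0,1,0,0,0,0,1,0,0,0,0,1,0,0,0,0]}}

```text
clock: 12.95
position: [562.1, 208.0, 185.7]
ee_rot: [0.149, 0.989, -0.001, -0.0]
contact_force: [-1.1, -3.3, 2.5]
gripper_width: 28.7
```

```bash
cat > gl.py <<'E'
from h import *
import sys
f=sys.argv[1]
w,T,st=wrist(f);W=world(w,T);print(st['position'],st['contact_force'],st['gripper_width'])
y=np.array([np.sin(np.radians(16.5)),np.cos(np.radians(16.5))]);x=np.array([y[1],-y[0]]);m0=np.array([542.1,141.3])
a=(W[...,:2]-m0)@x;b=(W[...,:2]-m0)@y;z=W[...,2]
k=(abs(b-70)<9)&(z>195)&(z<250)
L=k&(a<-5)&(a>-19);R=k&(a>3)&(a<15)
pl=np.polyfit(a[L],z[L],1);pr=np.polyfit(a[R],z[R],1);xi=(pr[1]-pl[1])/(pl[0]-pr[0]);print(L.sum(),R.sum(),pl,pr,xi,np.polyval(pl,xi))
p=(abs(z-12)<5)&(abs(a)<52)&(abs(b)<100);print('plate',np.median(z[p]))
E
python3 gl.py w8a;python3 gl.py w8b
```

```text
[562.0645741  207.95960495 185.68476412] [-1.07350779 -3.3100246   2.49390938] 28.727077281231413
486 1714 [ -0.99574948 207.20804699] [  0.99927244 208.96773403] -0.8820389478848395 208.08633681441304
plate 13.094562709586427
[562.06769879 207.99906838 185.69175511] [-1.93979458 -3.76029291  2.46710904] 29.000284177911876
491 1727 [ -0.99620461 207.20819935] [  1.01246522 208.85622699] -0.8204572077692912 208.02554260395564
plate 13.080014745535323
```

Gripped, it stands at 208.05 and the goal is 210.1, so I'll raise it 2 mm and measure.

Request:
{"api": "apply_moves", "payload": {"plan": [1,0,0,0.001,0,1,0,0,0.002,0,1,0,0,0.002,0,1,0,0,0.002,0]}}

```text
clock: 13.38
position: [562.0, 208.0, 185.7]
ee_rot: [0.149, 0.989, -0.001, -0.001]
contact_force: [1.3, -5.2, -3.1]
gripper_width: 28.8
```

```bash
python3 gl.py w8c;python3 gl.py w8d
```

```text
[562.01770152 208.00534827 185.73513256] [ 1.2580267  -5.18955936 -3.1151345 ] 28.818594135822586
491 1716 [ -0.99526795 207.21989912] [  0.99794666 208.9491407 ] -0.867564174129167 208.08335793517173
plate 13.072406006413132
[562.02114574 208.01592901 185.76637688] [ 1.88095741 -4.80716576 -3.3063384 ] 28.93472827011864
485 1717 [ -1.0008743  207.17699102] [  0.99410849 209.00517655] -0.9163916302729056 208.09418385252485
plate 13.106504529457254
```

Friction is absorbing the command, so I'll keep adding in small increments.

Request:
{"api": "apply_moves", "payload": {"plan": [1,0,0,0.001,0,1,0,0,0.002,0,1,0,0,0.002,0,1,0,0,0.002,0]}}

```text
clock: 13.82
position: [562.0, 208.0, 187.1]
ee_rot: [0.149, 0.989, -0.001, -0.001]
contact_force: [2.7, -5.3, -6.5]
gripper_width: 28.7
```

```bash
python3 gl.py w8e
```

```text
[561.98085039 208.0235356  187.10769764] [ 2.68924734 -5.2847094  -6.45901402] 28.698414249206298
482 1733 [ -0.99768705 208.51850683] [  1.01793185 210.16834986] -0.8185292557933349 209.33514286389408
plate 13.092773649366052
```

Request:
{"api": "apply_moves", "payload": {"plan": [1,0,0,0.0008,0,1,0,0,0.0008,0,1,0,0,0.0008,-0.5,1,0,0,0.0008,-1,1,0,0,0.0008,-1]}}

```text
clock: 14.28
position: [562.0, 208.0, 187.8]
ee_rot: [0.156, 0.988, -0.001, -0.001]
contact_force: [2.7, -4.7, -7.3]
gripper_width: 29.3
```

```bash
python3 gl.py w8f
```

```text
[561.99682832 208.0106292  187.79986274] [ 2.67396521 -4.65300522 -7.26606362] 29.271246315896743
487 1721 [ -1.00331426 209.13401449] [  1.00697649 210.91372301] -0.885299063423896 210.02224766372416
plate 13.109597862366684
```

Request:
{"api": "apply_moves", "payload": {"plan": [1,0,0,-0.0013,0,1,0,0,-0.0026,0,1,0,0,-0.0026,0.5,1,0,0,-0.0026,0.5]}}

```text
clock: 14.67
position: [562.0, 208.0, 187.2]
ee_rot: [0.153, 0.988, -0.001, -0.0]
contact_force: [0.3, -5.9, 0.2]
gripper_width: 28.7
```

```bash
python3 gl.py w8g
```

```text
[562.03561981 208.01857613 187.24590769] [ 0.29729745 -5.93381253  0.20394387] 28.718430130516808
484 1725 [ -0.99473932 208.7380187 ] [  0.99705709 210.54059598] -0.9050007633792231 209.6382585524443
plate 13.08545315083353
```

Request:
{"api": "apply_moves", "payload": {"plan": [-1,0,0,0,0,-1,0,0,0,0,-1,0,0,0,0,-1,0,0,0,0,-1,0,0,0,0,-1,0,0,0,0]}}

```text
clock: 15.22
position: [562.3, 209.1, 187.5]
ee_rot: [0.154, 0.988, 0.0, 0.0]
contact_force: [0.4, -0.5, -0.1]
gripper_width: 85.3
```

Request:
{"api": "apply_moves", "payload": {"plan": [-1,0,0,0.02,0,-1,0,0,0.05,0,-1,0,0,0.08,0,-1,-0.01,-0.03,0.11,0,-1,-0.02,-0.06,0.14,0,-1,-0.02,-0.06,0.15,0,-1,-0.02,-0.06,0.15,0,-1,-0.02,-0.06,0.15,0]}}

```text
clock: 15.88
position: [542.3, 148.8, 338.2]
ee_rot: [0.154, 0.988, 0.001, 0.001]
contact_force: [0.7, -0.0, -0.8]
gripper_width: 85.5
```

```bash
python3 lev.py w9; python3 lev.py w9b
```

```text
fix a -0.64 z 210.06 skew deg -0.062325636792952666
tel a -0.59 z 209.7 skew deg 0.4750590918740325
fix a -0.84 z 210.08 skew deg -0.036794276381376424
tel a -0.73 z 209.8 skew deg -0.3114991753199817
```

The cradles are now level within 0.3 mm and aligned. Next is the tube: move over it and turn 95°.

Request:
{"api": "apply_moves", "payload": {"plan": [-1,0,-0.03,0,6,-1,0,-0.06,0,12,-1,0,-0.09,0,18,-1,0,-0.12,0,24,-1,0,-0.15,0,30,-1,0,-0.18,0,36,-1,0,-0.21,0,42,-1,0,-0.24,0,48]}}

```text
clock: 16.65
position: [542.0, -91.9, 335.4]
ee_rot: [-0.265, 0.964, 0.0, -0.002]
contact_force: [-0.0, -0.1, -0.1]
gripper_width: 85.3
```

Request:
{"api": "apply_moves", "payload": {"plan": [-1,0,-0.02,-0.02,6,-1,-0.01,-0.04,-0.04,12,-1,-0.01,-0.06,-0.06,18,-1,-0.01,-0.073,-0.08,24,-1,-0.01,-0.073,-0.1,30,-1,-0.01,-0.073,-0.12,36,-1,-0.01,-0.073,-0.12,42,-1,-0.01,-0.073,-0.12,47]}}

```text
clock: 17.32
position: [530.9, -163.7, 213.5]
ee_rot: [-0.627, 0.779, 0.003, -0.003]
contact_force: [0.3, -0.1, 0.6]
gripper_width: 85.5
```

Request:
{"api": "apply_moves", "payload": {"plan": [-1,0,0,0,0,-1,0,0,0,0]}}

```text
clock: 17.48
position: [532.1, -163.8, 215.9]
ee_rot: [-0.624, 0.781, 0.001, -0.001]
contact_force: [0.7, 0.5, 0.1]
gripper_width: 85.6
```

```bash
cat > tb.py <<'E'
from h import *
import sys
f=sys.argv[1];lo=float(sys.argv[2]);cx,cy=float(sys.argv[3]),float(sys.argv[4])
w,T,st=wrist(f);W=world(w,T);print(st['position'],'tool y ang',np.degrees(np.arctan2(*Rr.from_quat(st['ee_rot']).as_matrix()[[1,0],1])))
z=W[...,2];m=(z>lo)&(z<lo+30)&(abs(W[...,0]-cx)<60)&(abs(W[...,1]-cy)<130)
q=W[m];print(len(q),np.percentile(q[:,2],[50,95,99]),cv2.minAreaRect(q[:,:2].astype(np.float32)))
E
python3 tb.py w10 44 530 -165
```

```text
[ 532.07821151 -163.77398569  215.94278071] tool y ang 167.22264766226456
6629 [57.1787244  59.97120663 60.65421261] ((533.2376708984375, -164.70196533203125), (200.53176879882812, 36.045318603515625), 77.63926696777344)
```

View pics/w10.png

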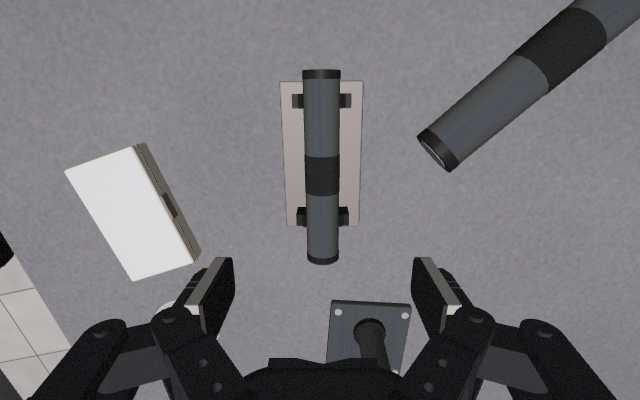

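The view shows the short tube (36 x 200 mm) in its tray at (322,165), with its band at row 175. Its centre is (533,-164.7). Descend and grip.

Request:
{"api": "apply_moves", "payload": {"plan": [-1,0.001,-0.001,-0.03,0.4,-1,0.001,-0.001,-0.06,0.4,-1,0.001,-0.001,-0.09,0.4,-1,0.001,-0.001,-0.12,0.4,-1,0.001,-0.001,-0.15,0.4,-1,0.001,-0.001,-0.175,0.4,-1,0.001,-0.001,-0.175,0.4,-1,0.001,-0.001,-0.175,0.4]}}

```text
clock: 18.2
position: [532.8, -165.1, 41.5]
ee_rot: [-0.627, 0.779, 0.001, -0.001]
contact_force: [0.7, 0.3, 1.3]
gripper_width: 85.3
```

Request:
{"api": "apply_moves", "payload": {"plan": [-1,0,0,-0.01,0,-1,0,0,-0.019,0,-1,0,0,-0.019,0]}}

```text
clock: 18.45
position: [532.8, -165.1, 22.8]
ee_rot: [-0.627, 0.779, 0.0, -0.0]
contact_force: [-0.7, -0.4, 0.3]
gripper_width: 85.7
```

Request:
{"api": "apply_moves", "payload": {"plan": [1,0,0,0,0,1,0,0,0,0,1,0,0,0,0,1,0,0,0,0,1,0,0,0,0,1,0,0,0,0,1,0,0,0,0]}}

```text
clock: 19.03
position: [532.2, -165.0, 24.2]
ee_rot: [-0.627, 0.779, 0.001, -0.001]
contact_force: [-4.1, 1.9, 4.8]
gripper_width: 34.3
```

Request:
{"api": "apply_moves", "payload": {"plan": [1,0,0,0.01,0,1,0,0,0.03,0,1,0,0,0.06,0,1,0,0,0.09,0,1,0,0,0.12,0,1,0,0,0.15,0,1,0,0,0.18,0,1,0,0,0.21,0]}}

```text
clock: 19.7
position: [532.5, -165.1, 235.2]
ee_rot: [-0.627, 0.779, 0.0, 0.0]
contact_force: [0.8, -0.1, -3.0]
gripper_width: 34.2
```

Request:
{"api": "apply_moves", "payload": {"plan": [1,0,0,0.03,0,1,0,0,0.06,0,1,0,0,0.06,0,1,0,0,0.06,0]}}

```text
clock: 20.03
position: [533.6, -165.1, 295.5]
ee_rot: [-0.627, 0.779, -0.001, 0.002]
contact_force: [-1.3, -0.1, -2.9]
gripper_width: 34.2
```

Run:
```python
from h import *
im,T,st=wrist('w11');print(st['position'],st['contact_force'],st['wrist_torque'],st['gripper_width'])
grab('scene','s11')
W=world(im,T);z=W[...,2];m=(z>250)&(z<345)&(abs(W[...,0]-533)<60)&(abs(W[...,1]+165)<120);v,u=np.nonzero(m);print(len(u))
# ridge of tube along axis
ax=np.array([np.cos(np.radians(77.6)),np.sin(np.radians(77.6))])
b=(W[...,:2]-st['position'][:2])@ax
a=(W[...,:2]-st['position'][:2])@np.array([ax[1],-ax[0]])
for lo in range(-105,110,15):
    q=m&(b>lo)&(b<lo+15)&(abs(a)<18);
    if q.sum()>20: print(lo,q.sum(),np.percentile(z[q],95).round(1),np.median(a[q]).round(1))
q=m&(abs(a)<18);print(np.percentile(b[q],[0.5,99.5]))
```

```text
[ 533.61489882 -165.07494801  295.53293938] [-1.31153543 -0.07843692 -2.94110754] [-0.00736783  0.08027418  0.02542952] 34.190963911993705
31820
-105 3276 331.2 0.7
-90 4324 330.8 0.7
-75 3780 330.7 0.7
-60 3335 330.8 0.6
-45 2944 330.8 0.6
-30 2710 331.0 0.6
-15 2799 333.8 -0.7
0 2455 333.9 -0.3
15 1823 331.1 0.5
30 628 330.7 0.0
[-99.43812627  34.57338351]
```

View pics/w11.png

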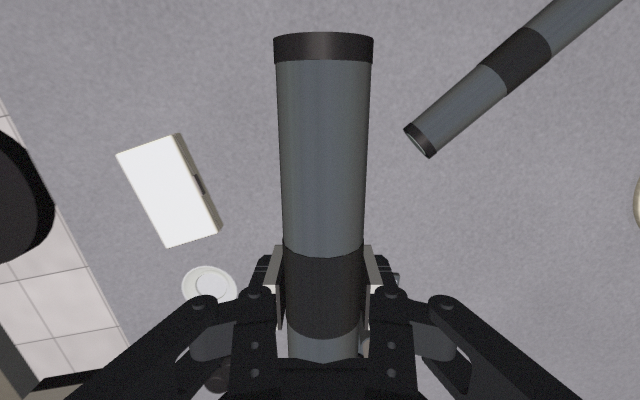

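View pics/s11.png

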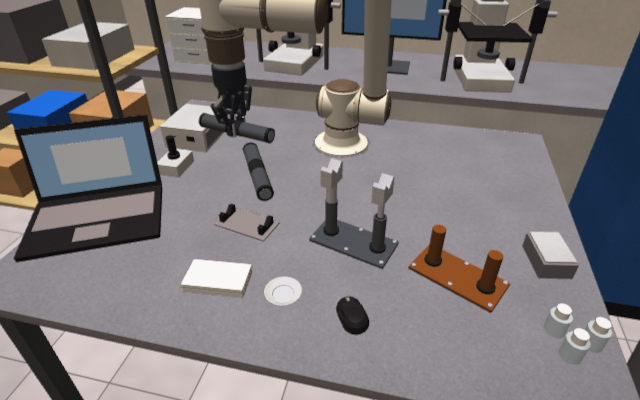

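The tube is held level and gripped at its middle. It is seen end to end from (323,45), and the tray is empty. Carry it over the stand.

Request:
{"api": "apply_moves", "payload": {"plan": [1,0,0.02,0,0,1,0.001,0.05,0,-1,1,0.002,0.08,0,-2,1,0.003,0.11,0,-3,1,0.004,0.14,0,-4,1,0.005,0.17,0,-4.2,1,0.006,0.2,0,-4.2,1,0.006,0.23,0,-4.2]}}

```text
clock: 20.8
position: [538.2, 66.0, 291.2]
ee_rot: [-0.598, 0.801, 0.001, -0.002]
contact_force: [1.1, 0.3, -2.5]
gripper_width: 34.3
```

Request:
{"api": "apply_moves", "payload": {"plan": [1,0,0.025,0,0,1,0.001,0.05,0,0,1,0.001,0.065,0,0,1,0.0015,0.0763,0,0,1,0.0015,0.0763,0,0,1,0.0015,0.0763,0,0,1,0.0015,0.0763,0,0,1,0.0015,0.0763,0,0]}}

```text
clock: 21.47
position: [540.7, 140.0, 293.3]
ee_rot: [-0.598, 0.802, -0.0, -0.0]
contact_force: [-0.2, -0.5, -2.4]
gripper_width: 34.6
```

```bash
cat > hold.py <<'E'
from h import *
import sys
im,T,st=wrist(sys.argv[1]);p=st['position'];R=Rr.from_quat(st['ee_rot']).as_matrix()
print(p,st['contact_force'],st['wrist_torque'],st['gripper_width'],'tooly',np.degrees(np.arctan2(R[1,1],R[0,1])))
W=world(im,T);z=W[...,2]
ax=np.array([np.sin(np.radians(16.5)),np.cos(np.radians(16.5))]);x=np.array([ax[1],-ax[0]]);m0=np.array([542.1,141.3])
b=(W[...,:2]-m0)@ax;a=(W[...,:2]-m0)@x
zt=p[2]+35.5
m=(z>zt-14)&(z<zt+6)&(abs(a)<25)&(abs(b)<110)
print('b range',np.percentile(b[m],[.5,99.5]))
for lo in range(-105,60,15):
    q=m&(b>lo)&(b<lo+15)
    if q.sum()>20: print(lo,q.sum(),np.percentile(z[q],95).round(1),((a[q].min()+a[q].max())/2).round(1))
E
python3 hold.py w12
```

```text
[540.66431929 140.04451913 293.33587134] [-0.20435229 -0.45691062 -2.37088413] [-0.00919407 -0.00225356 -0.00293655] 34.56145356340559 tooly 163.44617615500334
b range [-100.94129692   32.86979552]
-105 3728 329.2 -0.4
-90 4239 328.7 -0.6
-75 3723 328.7 -0.6
-60 3253 328.7 -0.5
-45 2895 328.7 -0.5
-30 2675 329.0 -0.2
-15 3743 332.9 0.2
0 2511 332.6 -0.1
15 1790 328.8 -0.2
30 435 328.2 -0.3
```

View pics/w12.png

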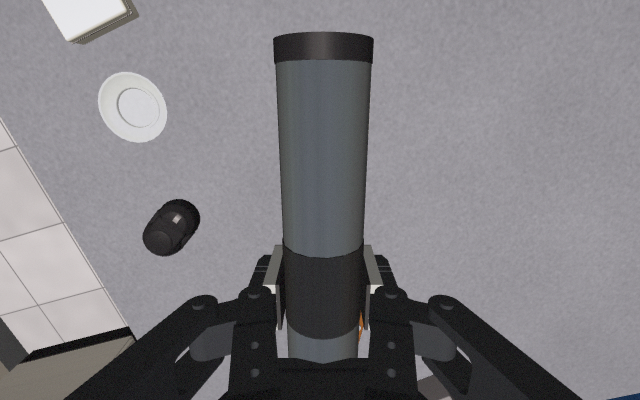

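Across the Vs it is centred to 0.1 mm, and along them it is off by about 1 mm. Correct that and lower in stages.

Request:
{"api": "apply_moves", "payload": {"plan": [1,0.0003,0.0011,-0.01,0,1,0.0003,0.0011,-0.025,0,1,0.0003,0.0011,-0.04,0,1,0.0003,0.0011,-0.053,0,1,0.0003,0.0011,-0.062,0,1,0.0003,0.0011,-0.068,0,1,0.0003,0.0011,-0.068,0,1,0.0003,0.0011,-0.068,0]}}

```text
clock: 22.18
position: [541.3, 142.1, 225.5]
ee_rot: [-0.598, 0.801, -0.0, 0.0]
contact_force: [-0.5, 0.1, -1.3]
gripper_width: 34.1
```

Request:
{"api": "apply_moves", "payload": {"plan": [1,0,0,-0.002,0,1,0,0,-0.004,0,1,0,0,-0.005,0,1,0,0,-0.005,0]}}

```text
clock: 22.52
position: [541.0, 142.2, 220.4]
ee_rot: [-0.598, 0.801, 0.0, 0.0]
contact_force: [-0.5, -0.6, -2.1]
gripper_width: 34.5
```

```bash
python3 hold.py w13
python3 - <<'E'
from h import *
grab('scene','s13');s=cv2.imread('pics/s13.png')[130:270,270:420];cv2.imwrite('pics/cs13.png',cv2.resize(s,None,fx=4,fy=4,interpolation=cv2.INTER_CUBIC))
E
```

```text
[540.97632306 142.21857166 220.42770974] [-0.48665781 -0.6045781  -2.13689727] [-0.03111377  0.00207127 -0.02218341] 34.51049679755465 tooly 163.5246487488963
b range [-98.79459305  35.07095078]
-105 3082 256.3 -0.6
-90 4322 255.8 -0.8
-75 3772 255.8 -0.8
-60 3329 255.8 -0.8
-45 2936 255.8 -0.7
-30 2704 255.9 -0.7
-15 3703 259.8 0.2
0 2625 259.8 -0.5
15 1835 256.0 -0.7
30 688 255.7 -0.6
```

View pics/cs13.png

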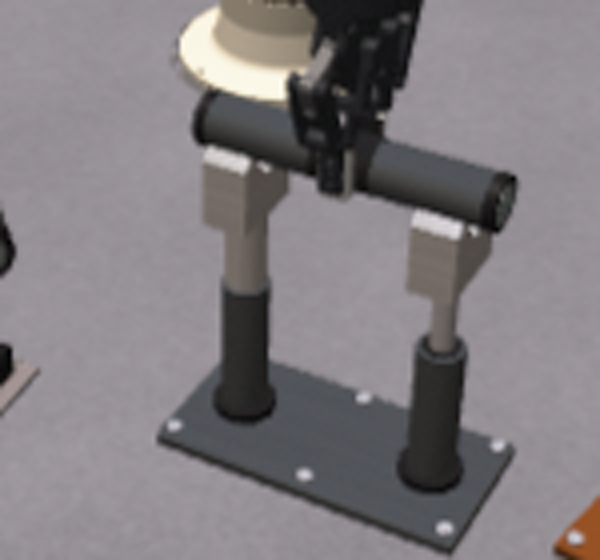

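About 2 mm remain. I'll correct 1 mm along y and lower slowly, watching the force.

Request:
{"api": "apply_moves", "payload": {"plan": [1,-0.0003,-0.001,-0.0005,0,1,-0.0003,-0.001,-0.001,0,1,-0.0003,-0.001,-0.0014,0,1,-0.0003,-0.001,-0.0018,0,1,-0.0003,-0.001,-0.0018,0]}}

```text
clock: 23.03
position: [540.7, 141.2, 218.6]
ee_rot: [-0.598, 0.801, -0.0, -0.0]
contact_force: [-0.0, -0.0, -2.3]
gripper_width: 34.4
```

Request:
{"api": "apply_moves", "payload": {"plan": [1,0,0,-0.0003,0,1,0,0,-0.0003,0]}}

```text
clock: 23.2
position: [540.7, 141.2, 218.5]
ee_rot: [-0.599, 0.801, -0.0, 0.0]
contact_force: [-1.0, 0.3, -1.6]
gripper_width: 34.4
```

```bash
python3 hold.py w14
```

```text
[540.7467587  141.21402875 218.46666822] [-0.95175536  0.33541762 -1.58519062] [-0.0275818   0.1256754  -0.01361324] 34.35298070274505 tooly 163.52533121738324
b range [-99.7628478   34.20375588]
-105 3396 254.6 -0.6
-90 4321 254.2 -0.8
-75 3762 254.0 -0.7
-60 3306 254.0 -0.7
-45 2909 253.9 -0.7
-30 2697 254.1 -0.5
-15 3709 258.0 0.0
0 2568 257.8 -0.4
15 1797 253.9 -0.7
30 595 253.4 -0.6
```

Request:
{"api": "apply_moves", "payload": {"plan": [1,0,0,-0.0003,0,1,0,0,-0.0006,0,1,0,0,-0.0006,0]}}

```text
clock: 23.5
position: [540.8, 141.2, 218.4]
ee_rot: [-0.599, 0.801, -0.0, 0.0]
contact_force: [-1.9, -0.2, 2.1]
gripper_width: 34.2
```

```bash
python3 hold.py w15
```

```text
[540.78158285 141.19673097 218.4220429 ] [-1.90463612 -0.21107745  2.06004274] [-0.06141862  0.65447036 -0.09381127] 34.23047087808822 tooly 163.529366054471
b range [-99.79447294  34.0120752 ]
-105 3400 254.6 -0.6
-90 4323 254.1 -0.8
-75 3770 254.0 -0.7
-60 3300 254.0 -0.7
-45 2926 253.9 -0.6
-30 2686 254.1 -0.5
-15 3714 257.9 0.3
0 2556 257.7 -0.4
15 1801 253.9 -0.4
30 580 253.4 -0.5
```

The cradles now carry the tube: the force changed by +5 N and the height stopped changing. Ease off slightly and open.

Request:
{"api": "apply_moves", "payload": {"plan": [1,0,0,0.0003,0,0.5,0,0,0.0003,0,0,0,0,0.0003,0,-0.5,0,0,0.0003,0,-1,0,0,0.0003,0,-1,0,0,0.0003,0,-1,0,0,0.0003,0,-1,0,0,0.0003,0]}}

```text
clock: 24.22
position: [540.8, 141.2, 217.9]
ee_rot: [-0.598, 0.801, -0.0, 0.0]
contact_force: [0.3, 0.3, -0.4]
gripper_width: 85.7
```

Request:
{"api": "apply_moves", "payload": {"plan": [-1,0,0,0.005,0,-1,0,0,0.015,0,-1,0,0,0.03,0,-1,0,0,0.06,0,-1,0,0,0.09,0,-1,0,0,0.12,0,-1,0,0,0.15,0,-1,0,0,0.15,0]}}

```text
clock: 24.88
position: [543.2, 141.4, 376.6]
ee_rot: [-0.599, 0.801, -0.002, 0.007]
contact_force: [0.7, -0.6, 1.7]
gripper_width: 85.4
```

Run:
```python
from h import *
im,T,st=wrist('w16');p=st['position'];print(p,st['contact_force'],st['gripper_width'])
W=world(im,T);z=W[...,2];m=(z>238)&(z<262)&(abs(W[...,0]-541)<80)&(abs(W[...,1]-141)<130);q=W[m]
r=cv2.minAreaRect(q[:,:2].astype(np.float32));print('tube',r)
ax=np.array([np.sin(np.radians(16.5)),np.cos(np.radians(16.5))]);b=(q[:,:2]-[541.5,141.7])@ax
print([ (lo,np.percentile(q[(b>lo)&(b<lo+20),2],90).round(1)) for lo in range(-100,100,20)],np.percentile(b,[.3,99.7]))
grab('scene','s16');s=cv2.imread('pics/s16.png')[130:270,270:420];cv2.imwrite('pics/cs16.png',cv2.resize(s,None,fx=4,fy=4,interpolation=cv2.INTER_CUBIC))
```

```text
[543.16308937 141.42708334 376.6373616 ] [ 0.7027787  -0.64821664  1.74857327] 85.4288416302257
tube ((541.4486083984375, 141.77911376953125), (200.70262145996094, 36.10951232910156), 73.43608856201172)
[(-100, np.float64(253.8)), (-80, np.float64(253.5)), (-60, np.float64(253.4)), (-40, np.float64(253.3)), (-20, np.float64(253.6)), (0, np.float64(253.6)), (20, np.float64(253.0)), (40, np.float64(253.0)), (60, np.float64(252.9)), (80, np.float64(253.0))] [-99.71845811  98.79983528]
```

View pics/cs16.png

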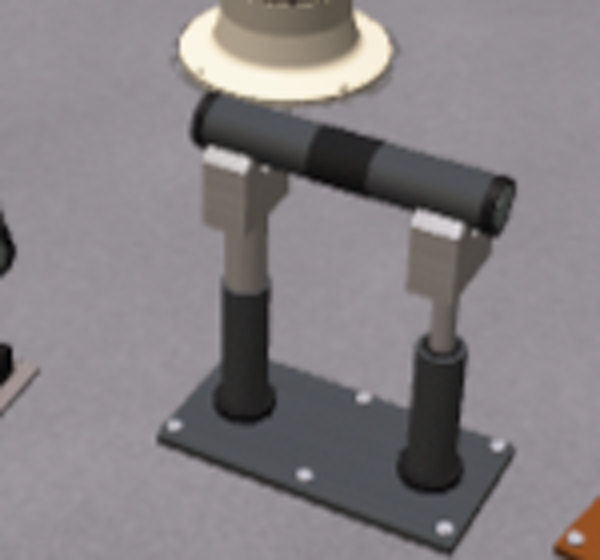

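View pics/w16.png

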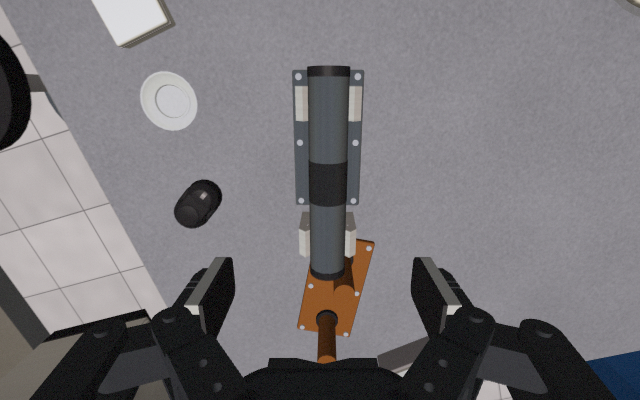

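The tube rests in both Vs (crop 350,155), centred at (541.4,141.8) against a target of (541.5,141.7). It is level within about 0.5 mm. I'll let the arm settle, check the neighbours and hand in.

Request:
{"api": "apply_moves", "payload": {"plan": [-1,0,0,0,0,-1,0,0,0,0,-1,0,0,0,0,-1,0,0,0,0]}}

```text
clock: 25.32
position: [540.5, 141.1, 367.1]
ee_rot: [-0.598, 0.801, 0.0, -0.001]
contact_force: [0.1, -0.2, 0.4]
gripper_width: 85.7
```

Run:
```python
from h import *
a=ld('scene0')['color'].astype(int);b=grab('scene','s17')['color'].astype(int)
d=abs(a-b).max(-1)
for n,(u0,v0,u1,v1) in dict(mouse=(330,290,375,340),dish=(260,272,306,310),box=(180,255,255,300)).items():print(n,(d[v0:v1,u0:u1]>50).sum())
print(arm.read_state()['joint_vel'].round(3),arm.job_done())
```

```text
mouse 0
dish 0
box 0
the job is handed in; nothing more can be done
[ 0.    -0.003  0.004  0.001 -0.003 -0.001] None
```

The job is done and handed in at about 25 s. I turned the low cradle 50° anticlockwise, raised it about 47 mm and turned it back to its lock stop. Then I laid the short lens tube across both cradles and let go.

- **Cradle height:** the first lift left it 1.0 mm low, and my first correction made that about 1.5 mm. A second re-grip, with the cradle still locked, brought it within about 0.3 mm of the fixed cradle and in line with it.
- **Tube:** the last look showed it centred within about 0.2 mm. The telescoping end is 0.5 to 0.8 mm low over the tube's length.
- **Surroundings:** the mouse, dish and slide box did not change in the camera picture. The gripper is open and clear, about 150 mm above where it let go.

The lock was judged from the wrist torque on the stop (over 1.2 N·m, against about 0.1 for free turning) and from the cradle's alignment; it was not checked another way.

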